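# Find the stamped parts crate and send it over the dispatch line

## Robot

A 6-joint arm with a two-finger parallel gripper is mounted at the origin on the work surface. World frame = base frame: x ahead of the robot, y to its left, z up, the work surface at z = 0. Lengths are in mm, angles in rad, forces in N, time in s.
With the tool pointing down it reaches from about 275 to 750 mm from the base axis. Payload 10.2 kg.
Tool frame: the origin (TCP) lies on the front face of the gripper's body, between the roots of the fingers; the fingertips stand 73 mm ahead of it and the grasp point (between the pads) lies 54 mm ahead of it; z points along the fingers, y is the line along which they close (so a half turn about z gives the same grasp; the last joint's range is limited). The gripper opens to 85 mm and grips with 20 to 120 N. Pads are 22 mm wide; open, the fingers measure 114 mm over their backs; the gripper's body (76 mm by 85 mm) begins 54 mm behind the grasp point. The pads swing forward as they close: fully open they stand 13 mm farther back than shut.
Start: joints at [1.063, 0.313, 1.498, -0, 1.331, -0.223], TCP at [147.52, 503.855, 303.894] pointing down, gripper open.
Joint ranges: [-2.94, 2.94], [-0.97, 2.17], [0.19, 2.56], [-1.23, 4.37], [0.02, 3.11], [-2.88, 2.88]. Speed limits (rad/s): [2.39, 2.39, 3.01, 3.14, 3.14, 3.14].

## Interface

Orientations are given as a unit quaternion [w, x, y, z].
In Python, from rig import * gives the robot as it stands.
- The arm moves only by the tool step_arm, never from a script. Its argument "plan" is a list of rows, each an object with "offset": the shift along the tool's x, y, z in cm, a list of three; "rot": the turn, a rotation vector about the tool's x, y, z in degrees, a list of three; "gripper": the finger opening in cm, from 0 to 8.54. In form: [{"offset": [x, y, z], "rot": [wx, wy, wz], "gripper": gripper}, ...]. A call has 1 to 12 rows; each row is the pose to reach, as a shift and turn from the pose commanded when the call began, along the tool's axes at that moment; what a row does not reach only later rows make up. A row lasts 1/10 s, in which the tool goes at most 50 mm and 8.59 degrees, less where a joint would pass 70% of its speed; a pose out of reach is approached as far as the arm can. A call with a gripper value outside its range is refused whole. The fingers move at their own pace and stop on an object; "squeeze" is the grip in N (left out, the last holds). Time passes only in rows, so rows that repeat a pose let the fingers close. It gives the time, the measured TCP pose, the force, the opening and the grip force at its end, in the units of the state.
- sense(): the state, without advancing time (a new reading comes with each control period).
- capture(name): name is "side" or "top"; returns a dict with "color" (420x560x3 uint8, red, green, blue), "depth" (420x560 float32, mm along the optical axis (not along the pixel's ray), 0 where there is no reading), "vertical_fov" (degrees; the focal length in pixels is half the picture's height over the tangent of half this angle, whatever the lens; pixels are square), "cx", "cy" (the principal point, pixels), "k1" (the pictures are not rectified: a ray, as slopes to the right and down, at radius r is drawn at 1 + k1 r^2 times it, then the intrinsics apply), "rvec" (rotation vector, rad) and "tvec" (3), from world to camera coordinates, as OpenCV has them. Camera axes: x right, y down, z forward; pixel columns grow to the right and rows downward; lengths in mm; the calibration is good to about 2 mm. A picture is of the moment at which its call begins.
- finish_job(): hands the job in; it is judged then, once.
The state is a dict: "time_s": time; "joints": joint angles; "dq": joint speeds; "tau": joint torques, N m; "eef_pos": TCP position; "ee_rot": TCP orientation; "force": force on the tool from outside, world axes, zero at the start; "wrist_torque": the same for the moment, N m; "grip_width": opening from 0.0 (shut) to 1.0 (fully open); "grip_force": force on a finger pad.
Only numpy, scipy, OpenCV 4.12 (cv2) and the standard library are available. Lean on these libraries where they do the work, as an engineer would, in place of code of your own. Each camera call takes 0.05 s, during which the arm holds its last target. There are 200 camera calls.

## Task

Of the two red parts crates that look alike, only one carries the round green-and-white inspection stamp on its underside: check both, first the one on the robot's left, then the one on its right. With the fingertips tip the crate up steeply on one bottom edge (55 to 60 degrees, without toppling it), hold it there a moment so that the underside shows, and let it down again gently, never dropping it. Then push the stamped crate along the bench until it stands wholly past the blue tape line on the side away from the robot; the other crate stays on the near side, neither is lifted off the bench, and the other things on the bench are left alone.

Things in the scene. Friction and masses are not known exactly. Their poses are not given: they have to be found in the camera images.
- crate_stamped: open-topped red parts crate, loose: 86 mm along x, 140 along y, 90 high, flat upright 4 mm walls, steel collars fixed inside up to 20 mm. Origin: centre of the underside, z up, x away from the robot within 0.35 rad. Has the stamp mid-underside: round, 68 mm, white with a 34 mm green centre. Stands left (+y) or right.
- crate_plain: open-topped red parts crate, loose: 86 mm along x, 140 along y, 90 high, flat upright 4 mm walls, steel collars fixed inside up to 20 mm. Origin: centre of the underside, z up, x away from the robot within 0.35 rad. Bare underside. Both: 0.55 to 0.9 kg, centre of mass 17 mm up, bench friction 0.57 to 0.72; tips about a long edge when pulled near the rim (balances at 1.19 rad), slides when pushed low.
- corner_a (a point): bottom corner of the stamped crate at its -x, +y (43 mm and 70 mm from the origin, on the underside)
- corner_b (a point): bottom corner of the stamped crate at its -x, -y
- corner_c (a point): bottom corner of the stamped crate at its +x, +y
- corner_d (a point): bottom corner of the stamped crate at its +x, -y
- dispatch_line: strip of blue tape stuck flat across the white bench, 24 mm wide, 1.3 m long, beyond both crates as seen from the robot. Origin: middle of the strip, on the bench; y runs along the strip, x points across it away from the robot to the dispatch side
- collar: Not part of the job. Loose steel collar standing on end between the crates, 42 mm across, 34 mm high. Origin: centre of the underside
- tape_roll: Not part of the job. Roll of blue tape lying flat outside one of the crates, 96 mm across, 24 mm high. Origin: centre of the underside
- yarn_cone: Not part of the job. White cone of yarn standing upright outside the other crate, 80 mm across at the foot, 131 mm high. Origin: centre of the underside

How it is judged:
By the outcome, as a careful person would: the job done as asked, in the order asked, and still so for the second after the job is handed in, with the robot touching nothing.
It also fails if it takes over 72 s, if anything falls off the work surface, if the arm or the gripper's body presses on something with over 40 N, if the wrist force passes 120 N, or if a joint passes its speed limit or range.

## Working session

There is one attempt and no reset: what is moved stays moved. The work goes in short steps, Python scripts to look and compute and a tool call to move; the robot and the scene stay as the last step left them, time stands still between calls to the robot, and variables do not carry over. Pictures are saved under pics/ and viewed, at most 10 in all, crops included, and the job is handed in when it is done.

Besides the shell and the picture viewer there is one more tool, called as name(argument=value, ...), one argument or row to a line, values as JSON. step_arm: Moves the arm, as the interface text tells. Its arguments: {"type":"object","properties":{"plan":{"type":"array"},"squeeze":{"type":"number"}},"required":["plan"]}

```bash
mkdir -p pics; ls; cat > h.py <<'E'
from rig import *
import numpy as np, cv2
def cap(n):
    c=capture(n); h,w=c["depth"].shape
    c["f"]=h/2/np.tan(np.radians(c["vertical_fov"])/2)
    c["R"]=cv2.Rodrigues(np.array(c["rvec"],float))[0]; c["t"]=np.array(c["tvec"],float).ravel()
    c["K"]=np.array([[c["f"],0,c["cx"]],[0,c["f"],c["cy"]],[0,0,1]])
    return c
def slopes(c,uv):
    return cv2.undistortPoints(np.array(uv,float).reshape(-1,1,2),c["K"],np.array([c["k1"],0,0,0,0.])).reshape(-1,2)
def onplane(c,uv,z):
    s=slopes(c,uv); d=np.c_[s,np.ones(len(s))]@c["R"]; o=-c["R"].T@c["t"]
    return o+d*((z-o[2])/d[:,2])[:,None]
def cloud(c):
    h,w=c["depth"].shape; v,u=np.mgrid[:h,:w]
    s=slopes(c,np.c_[u.ravel(),v.ravel()]); z=c["depth"].ravel()
    p=(np.c_[s*z[:,None],z]-c["t"])@c["R"]
    p[z==0]=np.nan
    return p.reshape(h,w,3)
def save(c,n): cv2.imwrite("pics/"+n,c["color"][:,:,::-1])
E
python3 - <<'E'
from h import *
for n in("top","side"):
    c=cap(n); save(c,n+"0.png"); print(n,-c["R"].T@c["t"],c["k1"],c["f"])
    np.savez(n+"0.npz",color=c["color"],P=cloud(c))
print(sense())
E
python3 -c "
import cv2,numpy as np
a=cv2.imread('pics/top0.png');b=cv2.imread('pics/side0.png')
cv2.imwrite('pics/both0.png',cv2.resize(np.hstack([a,b]),(800,300)))"
```

```text
pics
top [ 392.25770328   23.92596058 1193.36389406] -0.1413618368394053 460.46269786834654
side [490.19570479 721.11806732 921.36714345] -0.10744459154284844 441.0186071970933
{'time_s': 0.1, 'joints': array([ 1.06254015e+00,  3.13408699e-01,  1.49834213e+00,  1.55180225e-05,
        1.33098381e+00, -2.23376127e-01]), 'dq': array([-0.00090572, -0.001842  , -0.00092723, -0.00103314,  0.00076876,
        0.00115929]), 'tau': array([ 2.54183877e-03, -4.12901652e+01, -2.60141033e+01, -1.01943131e-04,
        3.08480143e-03, -2.25271782e-05]), 'eef_pos': array([147.47592256, 503.7184656 , 303.39189815]), 'ee_rot': array([-2.11288512e-04,  1.41960654e-01,  9.89872137e-01, -5.30517059e-04]), 'force': array([-0.46084482, -0.40294759, -0.58178888]), 'wrist_torque': array([-0.00310139,  0.01416016,  0.00585765]), 'grip_force': 0.0, 'grip_width': 0.9978171833116994}
```

View pics/top0.png

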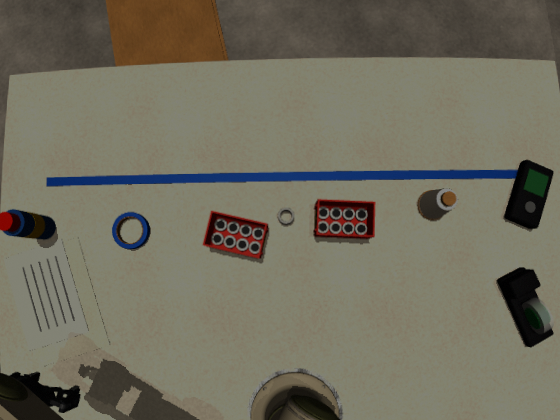

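View pics/side0.png

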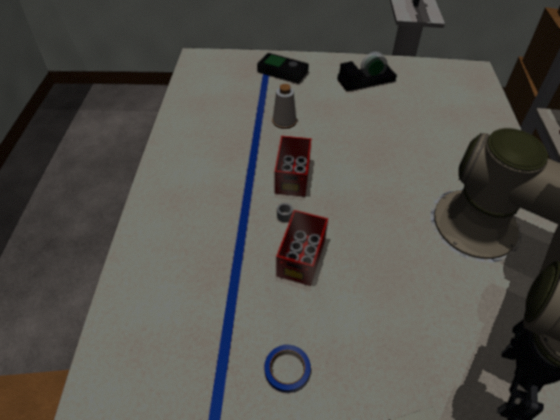

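The top view shows the left crate near (236,236), the right crate near (345,219), the loose collar at (286,216), the tape at row ~180, the roll at (131,230) and the cone at (437,203). The side view shows the same layout from +y: crates at (303,247) and (293,166).

```bash
python3 - <<'E'
import numpy as np,cv2
for n in("top","side"):
    d=np.load(n+"0.npz");P=d["P"];hsv=cv2.cvtColor(d["color"],cv2.COLOR_RGB2HSV)
    red=((hsv[...,0]<8)|(hsv[...,0]>172))&(hsv[...,1]>130)&(hsv[...,2]>50)
    blue=(abs(hsv[...,0].astype(int)-110)<12)&(hsv[...,1]>130)
    for z in [P[...,2]]:
        rim=red&(z>75)&(z<105)&(P[...,0]>250)
        k,l=cv2.connectedComponents(cv2.dilate((rim).astype(np.uint8),np.ones((5,5))))
        for i in range(1,k):
            q=P[(l==i)&rim]
            if len(q)<60: continue
            (cx,cy),wh,a=cv2.minAreaRect(q[:,:2].astype(np.float32))
            print(n,"crate",len(q),round(cx,1),round(cy,1),np.round(wh,1),round(a,1),"zmed",np.median(q[:,2]).round(1))
        b=blue&(abs(z)<8)
        k,l=cv2.connectedComponents(b.astype(np.uint8))
        for i in range(1,k):
            q=P[l==i]
            if len(q)>300:
                vx=cv2.fitLine(q[:,:2].astype(np.float32),cv2.DIST_L2,0,.01,.01).ravel(); print(n,"blue",len(q),vx.round(3),q[:,:2].min(0).round(),q[:,:2].max(0).round())
        o=(z>15)&(P[...,0]>250)&(P[...,0]<700)&(abs(P[...,1])<450)&~red
        k,l,s,c=cv2.connectedComponentsWithStats(o.astype(np.uint8))
        for i in range(1,k):
            if s[i,4]>60:
                q=P[l==i]; print(n,"obj",s[i,4],c[i].round(),q.min(0).round(),q.max(0).round())
E
```

```text
top crate 338 493.0 -134.1 [142.4  87.2] 85.7 zmed 90.0
top crate 313 461.2 133.4 [140.3  86.7] 75.2 zmed 89.8
top blue 3887 [1.20000e-02 1.00000e+00 6.16286e+02 1.62160e+01] [ 596. -630.] [636. 659.]
top obj 883 [438. 202.] [ 491. -406.   15.] [ 565. -341.  136.]
top obj 1277 [346. 218.] [ 453. -205.   15.] [537. -72.  90.]
top obj 138 [328. 229.] [ 446. -179.   20.] [529. -59.  88.]
top obj 120 [285. 216.] [488. -10.  16.] [528.  29.  38.]
top obj 497 [132. 230.] [437. 366.  15.] [530. 450.  31.]
top obj 1180 [234. 234.] [417.  63.  15.] [516. 207.  93.]
side crate 224 494.6 -132.3 [143.7  86. ] 86.2 zmed 89.0
side crate 350 464.2 136.4 [143.1  85. ] 75.2 zmed 89.3
side blue 2841 [1.30000e-02 1.00000e+00 6.19772e+02 1.23682e+02] [ 600. -630.] [636. 524.]
side obj 726 [284. 105.] [ 496. -397.   15.] [ 566. -338.  133.]
side obj 811 [293. 154.] [ 456. -206.   15.] [535. -70.  89.]
side obj 601 [291. 183.] [ 452. -121.   15.] [541. -56.  88.]
side obj 182 [284. 211.] [492.  -9.  15.] [531.  33.  38.]
side obj 1299 [303. 237.] [414.  58.  15.] [514. 205.  92.]
side obj 672 [297. 268.] [407.  82.  15.] [523. 216.  90.]
side obj 740 [288. 363.] [439. 366.  15.] [534. 450.  29.]
```

```bash
cat >> h.py <<'E'
from scipy.spatial.transform import Rotation as Ro
def cur():
    s=sense(); q=np.array(s["ee_rot"]); return np.array(s["eef_pos"]),Ro.from_quat(q,scalar_first=True),s
def down(az):  # tool down, tool y at azimuth az deg
    a=np.radians(az); y=np.array([np.cos(a),np.sin(a),0]); z=np.array([0,0,-1.]); return Ro.from_matrix(np.c_[np.cross(y,z),y,z])
def rel(p,R):
    P,Q,s=cur(); print("off cm",(Q.inv().apply(np.array(p)-P)/10).round(2),"rot",np.degrees((Q.inv()*R).as_rotvec()).round(1))
E
python3 -c "
from h import *
rel([422.9,145.5,220],down(-14.8))"
```

```text
off cm [-36.5  -26.63   8.36] rot [-0.1  0.  88.5]
```

step_arm(
  plan=[
    {"offset": [-36.5, -26.6, 8.4], "rot": [0, 0, 88.5], "gripper": 4.5},
    {"offset": [-36.5, -26.6, 8.4], "rot": [0, 0, 88.5], "gripper": 4.5},
    {"offset": [-36.5, -26.6, 8.4], "rot": [0, 0, 88.5], "gripper": 4.5},
    {"offset": [-36.5, -26.6, 8.4], "rot": [0, 0, 88.5], "gripper": 4.5},
    {"offset": [-36.5, -26.6, 8.4], "rot": [0, 0, 88.5], "gripper": 4.5},
    {"offset": [-36.5, -26.6, 8.4], "rot": [0, 0, 88.5], "gripper": 4.5},
    {"offset": [-36.5, -26.6, 8.4], "rot": [0, 0, 88.5], "gripper": 4.5},
    {"offset": [-36.5, -26.6, 8.4], "rot": [0, 0, 88.5], "gripper": 4.5},
    {"offset": [-36.5, -26.6, 8.4], "rot": [0, 0, 88.5], "gripper": 4.5},
    {"offset": [-36.5, -26.6, 8.4], "rot": [0, 0, 88.5], "gripper": 4.5},
    {"offset": [-36.5, -26.6, 8.4], "rot": [0, 0, 88.5], "gripper": 4.5},
    {"offset": [-36.5, -26.6, 8.4], "rot": [0, 0, 88.5], "gripper": 4.5},
  ],
  squeeze=40,
)

```text
time_s: 1.3
eef_pos: [423.1, 145.6, 219.6]
ee_rot: [-0.0, 0.793, 0.61, -0.0]
force: [-0.2, 0.2, -0.4]
grip_width: 0.525
grip_force: 0.0
```

```bash
python3 -c "
from h import *
P,Q,s=cur(); print(P,s['joints'].round(2),s['grip_width'],s['time_s'])
rel([422.9,145.5,128],down(-14.8))
c=cap('side'); save(c,'s1.png')"
```

```text
[423.12484969 145.60536778 219.55184449] [0.07 0.24 1.84 0.   1.07 0.33] 0.5247106048806248 1.3
off cm [-0.01 -0.01  9.16] rot [-0.   0.  -0.1]
```

View pics/s1.png

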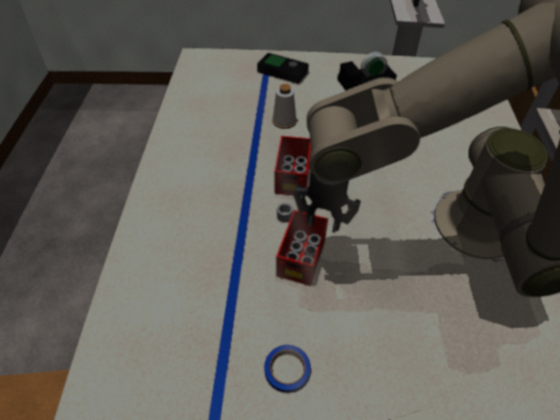

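The fingers straddle the near wall of the left crate at about (327,215), as intended. I'll lower and grip it.

step_arm(
  plan=[
    {"offset": [0, 0, 3], "rot": [0, 0, 0], "gripper": 4.5},
    {"offset": [0, 0, 6], "rot": [0, 0, 0], "gripper": 4.5},
    {"offset": [0, 0, 8], "rot": [0, 0, 0], "gripper": 4.5},
    {"offset": [0, 0, 9.1], "rot": [0, 0, 0], "gripper": 4.5},
    {"offset": [0, 0, 9.1], "rot": [0, 0, 0], "gripper": 3},
    {"offset": [0, 0, 9.1], "rot": [0, 0, 0], "gripper": 2},
    {"offset": [0, 0, 9.1], "rot": [0, 0, 0], "gripper": 1},
    {"offset": [0, 0, 9.1], "rot": [0, 0, 0], "gripper": 0.5},
    {"offset": [0, 0, 9.1], "rot": [0, 0, 0], "gripper": 0},
    {"offset": [0, 0, 9.1], "rot": [0, 0, 0], "gripper": 0},
    {"offset": [0, 0, 9.1], "rot": [0, 0, 0], "gripper": 0},
  ],
)

```text
time_s: 2.45
eef_pos: [423.9, 146.0, 129.8]
ee_rot: [0.001, 0.792, 0.61, 0.001]
force: [1.6, -0.2, 6.7]
grip_width: 0.035
grip_force: 40.9
```

```bash
cat > arc.py <<'E'
# rows for tipping: pivot given in tool frame (cm) at start, axis = tool x, sign; angles list (deg)
import sys,numpy as np,json
from scipy.spatial.transform import Rotation as Ro
def rows(piv,axis,angs,lift=0,start=0):
    piv=np.array(piv,float);axis=np.array(axis,float);out=[]
    for a in angs:
        R=Ro.from_rotvec(np.radians(a)*axis); out.append(((piv-R.apply(piv)).round(2).tolist(),(a*axis).round(1).tolist()))
    return out
E
python3 -c "
from h import *
P,Q,s=cur(); print(P,Q.as_matrix().round(3),s['joints'].round(2),s['grip_width']*85,s['grip_force'],s['force'],s['wrist_torque'])
from arc import rows
# pivot: 86-2=84mm along +tool y, z = TCP height
piv=[0,8.4,P[2]/10]
for a in (-1,1):
  for o in rows(piv,[1,0,0],[a*k for k in (5,10,15,20,25,30,35,40,45,50,54,57.5)]): print(o)
"
```

```text
[423.94370389 146.0191266  129.82829436] [[ 0.256  0.967  0.003]
 [ 0.967 -0.256  0.   ]
 [ 0.001  0.003 -1.   ]] [ 0.07  0.38  1.92 -0.    0.83  0.33] 3.003867561000872 40.945478081703186 [ 1.64632748 -0.19465503  6.67021664] [-0.09191625 -0.31431299  0.05654719]
([0.0, -1.1, 0.78], [-5.0, -0.0, -0.0])
([0.0, -2.13, 1.66], [-10.0, -0.0, -0.0])
([0.0, -3.07, 2.62], [-15.0, -0.0, -0.0])
([0.0, -3.93, 3.66], [-20.0, -0.0, -0.0])
([0.0, -4.7, 4.77], [-25.0, -0.0, -0.0])
([0.0, -5.37, 5.94], [-30.0, -0.0, -0.0])
([0.0, -5.93, 7.17], [-35.0, -0.0, -0.0])
([0.0, -6.38, 8.44], [-40.0, -0.0, -0.0])
([0.0, -6.72, 9.74], [-45.0, -0.0, -0.0])
([0.0, -6.94, 11.07], [-50.0, -0.0, -0.0])
([0.0, -7.04, 12.15], [-54.0, -0.0, -0.0])
([0.0, -7.06, 13.09], [-57.5, -0.0, -0.0])
([0.0, 1.16, -0.68], [5.0, 0.0, 0.0])
([0.0, 2.38, -1.26], [10.0, 0.0, 0.0])
([0.0, 3.65, -1.73], [15.0, 0.0, 0.0])
([0.0, 4.95, -2.09], [20.0, 0.0, 0.0])
([0.0, 6.27, -2.33], [25.0, 0.0, 0.0])
([0.0, 7.62, -2.46], [30.0, 0.0, 0.0])
([0.0, 8.97, -2.47], [35.0, 0.0, 0.0])
([0.0, 10.31, -2.36], [40.0, 0.0, 0.0])
([0.0, 11.64, -2.14], [45.0, 0.0, 0.0])
([0.0, 12.95, -1.8], [50.0, 0.0, 0.0])
([0.0, 13.97, -1.44], [54.0, 0.0, 0.0])
([0.0, 14.84, -1.08], [57.5, 0.0, 0.0])
```

```bash
python3 -c "
from arc import rows
for o in rows([0,8.4,12.9],[1,0,0],[2,5,8,11,14,17,20,23,26,28,29.5,30]): print(o)"
```

```text
([0.0, 0.46, -0.29], [2.0, 0.0, 0.0])
([0.0, 1.16, -0.68], [5.0, 0.0, 0.0])
([0.0, 1.88, -1.04], [8.0, 0.0, 0.0])
([0.0, 2.62, -1.37], [11.0, 0.0, 0.0])
([0.0, 3.37, -1.65], [14.0, 0.0, 0.0])
([0.0, 4.14, -1.89], [17.0, 0.0, 0.0])
([0.0, 4.92, -2.1], [20.0, 0.0, 0.0])
([0.0, 5.71, -2.26], [23.0, 0.0, 0.0])
([0.0, 6.51, -2.38], [26.0, 0.0, 0.0])
([0.0, 7.04, -2.43], [28.0, 0.0, 0.0])
([0.0, 7.44, -2.46], [29.5, 0.0, 0.0])
([0.0, 7.58, -2.47], [30.0, 0.0, 0.0])
```

step_arm(
  plan=[
    {"offset": [0, 0.46, -0.29], "rot": [2, 0, 0], "gripper": 0},
    {"offset": [0, 1.16, -0.68], "rot": [5, 0, 0], "gripper": 0},
    {"offset": [0, 1.88, -1.04], "rot": [8, 0, 0], "gripper": 0},
    {"offset": [0, 2.62, -1.37], "rot": [11, 0, 0], "gripper": 0},
    {"offset": [0, 3.37, -1.65], "rot": [14, 0, 0], "gripper": 0},
    {"offset": [0, 4.14, -1.89], "rot": [17, 0, 0], "gripper": 0},
    {"offset": [0, 4.92, -2.1], "rot": [20, 0, 0], "gripper": 0},
    {"offset": [0, 5.71, -2.26], "rot": [23, 0, 0], "gripper": 0},
    {"offset": [0, 6.51, -2.38], "rot": [26, 0, 0], "gripper": 0},
    {"offset": [0, 7.04, -2.43], "rot": [28, 0, 0], "gripper": 0},
    {"offset": [0, 7.44, -2.46], "rot": [29.5, 0, 0], "gripper": 0},
    {"offset": [0, 7.58, -2.47], "rot": [30, 0, 0], "gripper": 0},
  ],
)

```text
time_s: 3.65
eef_pos: [496.7, 126.7, 154.1]
ee_rot: [-0.206, 0.765, 0.589, -0.158]
force: [-0.2, 1.4, 4.7]
grip_width: 0.043
grip_force: 40.9
```

```bash
cat > meas.py <<'E'
from h import *
P,Q,s=cur(); print(P.round(1),"tooltilt",np.degrees(np.arccos(-Q.as_matrix()[2,2])).round(1),s['joints'].round(2),(s['grip_width']*85).round(1),round(s['grip_force'],1),s['force'].round(1),s['time_s'])
import sys
n=sys.argv[1]; c=cap('side'); save(c,n)
p=cloud(c); hsv=cv2.cvtColor(c["color"],cv2.COLOR_RGB2HSV); np.savez('last.npz',color=c["color"],P=p)
from arc import rows
E
python3 meas.py s2.png; python3 -c "
from arc import rows
for o in rows([0,8.4,12.9],[1,0,0],[2,5,8,11,14,17,20,23,25,26.5,27.5]): print(o)"
```

```text
([0.0, 0.46, -0.29], [2.0, 0.0, 0.0])
([0.0, 1.16, -0.68], [5.0, 0.0, 0.0])
([0.0, 1.88, -1.04], [8.0, 0.0, 0.0])
([0.0, 2.62, -1.37], [11.0, 0.0, 0.0])
([0.0, 3.37, -1.65], [14.0, 0.0, 0.0])
([0.0, 4.14, -1.89], [17.0, 0.0, 0.0])
([0.0, 4.92, -2.1], [20.0, 0.0, 0.0])
([0.0, 5.71, -2.26], [23.0, 0.0, 0.0])
([0.0, 6.24, -2.34], [25.0, 0.0, 0.0])
([0.0, 6.64, -2.39], [26.5, 0.0, 0.0])
([0.0, 6.91, -2.42], [27.5, 0.0, 0.0])Traceback (most recent call last):
  File "meas.py", line 2, in <module>
    P,Q,s=cur(); print(P.round(1),"tooltilt",np.degrees(np.arccos(-Q.as_matrix()[2,2])).round(1),s['joints'].round(2),(s['grip_width']*85).round(1),round(s['grip_force'],1),s['force'].round(1),s['time_s'])
                                                                                                                      ^^^^^^^^^^^^^^^^^^^^^^^^^^
AttributeError: 'float' object has no attribute 'round'
```

```bash
sed -i "s/(s\['grip_width'\]\*85).round(1)/round(s['grip_width']*85,1)/" meas.py; python3 meas.py s2.png
```

```text
[496.7 126.7 154.1] tooltilt 30.1 [-0.02  0.64  1.47  0.12  1.54  0.2 ] 3.6 40.9 [-0.2  1.4  4.7] 3.65
```

View pics/s2.png

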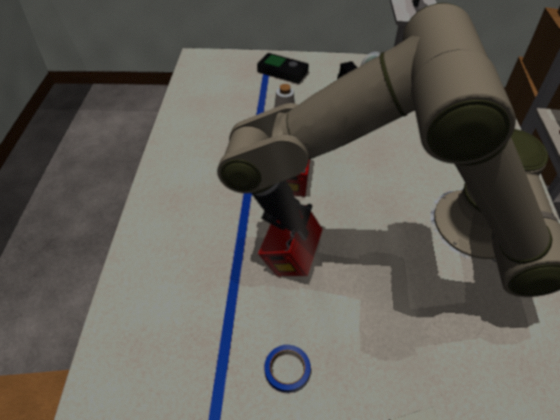

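The left crate at (290,245) is tipped about 30° on its far edge and held by its near wall. I'll measure the tilt from the end face.

```bash
cat > tilt.py <<'E'
import numpy as np,cv2,sys
# args: yaw, face normal axis ('y' end face): project red points near the extreme along normal
d=np.load('last.npz');P=d["P"];hsv=cv2.cvtColor(d["color"],cv2.COLOR_RGB2HSV)
yaw=np.radians(float(sys.argv[1])); x0,x1,y0,y1=map(float,sys.argv[2:6])
m=((hsv[...,0]<32)|(hsv[...,0]>170))&(hsv[...,1]>110)&(P[...,0]>x0)&(P[...,0]<x1)&(P[...,1]>y0)&(P[...,1]<y1)&(P[...,2]>-5)
q=P[m]; u=np.array([np.cos(yaw),np.sin(yaw)]);v=np.array([-u[1],u[0]])
Y=q[:,:2]@v; top=np.percentile(Y,97); h=np.histogram(Y,np.arange(Y.min(),Y.max()+4,4)); i=h[0].argmax(); print(len(q),"end face at",h[1][i],"max",top,"zmin",q[:,2].min().round(1))
f=abs(Y-h[1][i]-2)<6; w=np.c_[q[f][:,:2]@u,q[f][:,2]].astype(np.float32)
print(len(w),cv2.minAreaRect(w),w.min(0),w.max(0))
E
python3 tilt.py -14.8 380 620 20 260
```

```text
2575 end face at 318.6574131565276 max 321.5845246238973 zmin -4.4
897 ((492.49993896484375, 178.11349487304688), (343.03912353515625, 94.4598617553711), 66.3915786743164) [382.81564   11.499322] [556.2648 345.8848]
```

```bash
sed -i 's/&(P\[...,2\]>-5)/\&(P[...,2]>-5)\&(P[...,2]<float(sys.argv[6]))/; s/>110)/>140)/' tilt.py; python3 tilt.py -14.8 380 620 20 260 125
```

```text
1896 end face at 317.17288884642284 max 321.12789929122664 zmin -2.5
641 ((440.1961669921875, 63.58023452758789), (86.8390884399414, 86.29837036132812), 60.16465759277344) [385.5805  16.9975] [498.43713 120.00374]
```

step_arm(
  plan=[
    {"offset": [0, 0.46, -0.29], "rot": [2, 0, 0], "gripper": 0},
    {"offset": [0, 1.16, -0.68], "rot": [5, 0, 0], "gripper": 0},
    {"offset": [0, 1.88, -1.04], "rot": [8, 0, 0], "gripper": 0},
    {"offset": [0, 2.62, -1.37], "rot": [11, 0, 0], "gripper": 0},
    {"offset": [0, 3.37, -1.65], "rot": [14, 0, 0], "gripper": 0},
    {"offset": [0, 4.14, -1.89], "rot": [17, 0, 0], "gripper": 0},
    {"offset": [0, 4.92, -2.1], "rot": [20, 0, 0], "gripper": 0},
    {"offset": [0, 5.71, -2.26], "rot": [23, 0, 0], "gripper": 0},
    {"offset": [0, 6.24, -2.34], "rot": [25, 0, 0], "gripper": 0},
    {"offset": [0, 6.64, -2.39], "rot": [26.5, 0, 0], "gripper": 0},
    {"offset": [0, 6.91, -2.42], "rot": [27.5, 0, 0], "gripper": 0},
    {"offset": [0, 6.91, -2.42], "rot": [27.5, 0, 0], "gripper": 0},
  ],
)

```text
time_s: 4.9
eef_pos: [566.2, 108.2, 140.4]
ee_rot: [-0.382, 0.694, 0.535, -0.293]
force: [2.4, 1.2, 4.9]
grip_width: 0.042
grip_force: 41.1
```

```bash
python3 meas.py s3.png;python3 tilt.py -14.8 380 620 20 260 125
```

```text
[566.2 108.2 140.4] tooltilt 57.6 [-0.07  0.99  1.02  0.19  2.12  0.2 ] 3.6 41.1 [2.4 1.2 4.9] 4.9
2528 end face at 316.6754192231643 max 320.9796434004229 zmin -3.6
722 ((468.263427734375, 63.87533187866211), (89.43197631835938, 85.47586059570312), 32.36093521118164) [410.2795    15.047536] [528.7524   122.154755]
```

View pics/s3.png

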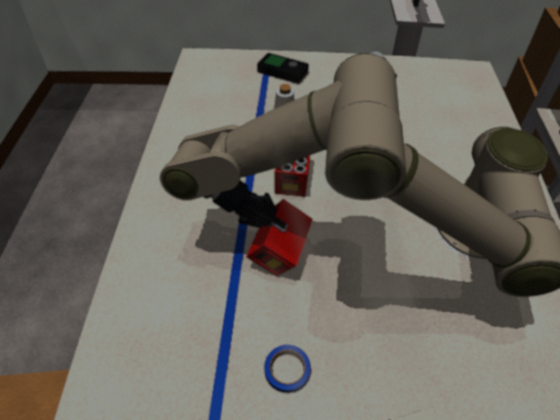

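The left crate at (280,238) is held at about 57.6° (the end-face fit agrees with the tool tilt). Its underside faces the robot, so the camera can't see it. I'll hold, then lower it along the reverse arc.

```bash
python3 -c "
from arc import rows
for o in rows([0,8.4,12.9],[1,0,0],[-1,-3,-6,-9,-12,-15,-18,-21,-24,-27,-30]): print(o)
print()
for o in rows([0,8.4,12.9],[1,0,0],[-3,-6,-9,-12,-15,-18,-21,-23.5,-25.5,-26.8,-27.5]): print(o)"
```

```text
([0.0, -0.22, 0.15], [-1.0, -0.0, -0.0])
([0.0, -0.66, 0.46], [-3.0, -0.0, -0.0])
([0.0, -1.3, 0.95], [-6.0, -0.0, -0.0])
([0.0, -1.91, 1.47], [-9.0, -0.0, -0.0])
([0.0, -2.5, 2.03], [-12.0, -0.0, -0.0])
([0.0, -3.05, 2.61], [-15.0, -0.0, -0.0])
([0.0, -3.58, 3.23], [-18.0, -0.0, -0.0])
([0.0, -4.07, 3.87], [-21.0, -0.0, -0.0])
([0.0, -4.52, 4.53], [-24.0, -0.0, -0.0])
([0.0, -4.94, 5.22], [-27.0, -0.0, -0.0])
([0.0, -5.32, 5.93], [-30.0, -0.0, -0.0])

([0.0, -0.66, 0.46], [-3.0, -0.0, -0.0])
([0.0, -1.3, 0.95], [-6.0, -0.0, -0.0])
([0.0, -1.91, 1.47], [-9.0, -0.0, -0.0])
([0.0, -2.5, 2.03], [-12.0, -0.0, -0.0])
([0.0, -3.05, 2.61], [-15.0, -0.0, -0.0])
([0.0, -3.58, 3.23], [-18.0, -0.0, -0.0])
([0.0, -4.07, 3.87], [-21.0, -0.0, -0.0])
([0.0, -4.45, 4.42], [-23.5, -0.0, -0.0])
([0.0, -4.74, 4.87], [-25.5, -0.0, -0.0])
([0.0, -4.91, 5.17], [-26.8, -0.0, -0.0])
([0.0, -5.01, 5.34], [-27.5, -0.0, -0.0])
```

step_arm(
  plan=[
    {"offset": [0, 0, 0], "rot": [0, 0, 0], "gripper": 0},
    {"offset": [0, 0, 0], "rot": [0, 0, 0], "gripper": 0},
    {"offset": [0, 0, 0], "rot": [0, 0, 0], "gripper": 0},
    {"offset": [0, 0, 0], "rot": [0, 0, 0], "gripper": 0},
    {"offset": [0, 0, 0], "rot": [0, 0, 0], "gripper": 0},
    {"offset": [0, 0, 0], "rot": [0, 0, 0], "gripper": 0},
    {"offset": [0, 0, 0], "rot": [0, 0, 0], "gripper": 0},
    {"offset": [0, 0, 0], "rot": [0, 0, 0], "gripper": 0},
    {"offset": [0, 0, 0], "rot": [0, 0, 0], "gripper": 0},
    {"offset": [0, 0, 0], "rot": [0, 0, 0], "gripper": 0},
    {"offset": [0, 0, 0], "rot": [0, 0, 0], "gripper": 0},
    {"offset": [0, 0, 0], "rot": [0, 0, 0], "gripper": 0},
  ],
)

```text
time_s: 6.15
eef_pos: [566.0, 108.4, 140.5]
ee_rot: [-0.381, 0.695, 0.535, -0.293]
force: [2.5, 1.0, 5.3]
grip_width: 0.045
grip_force: 41.1
```

step_arm(
  plan=[
    {"offset": [0, -0.22, 0.15], "rot": [-1, 0, 0], "gripper": 0},
    {"offset": [0, -0.66, 0.46], "rot": [-3, 0, 0], "gripper": 0},
    {"offset": [0, -1.3, 0.95], "rot": [-6, 0, 0], "gripper": 0},
    {"offset": [0, -1.91, 1.47], "rot": [-9, 0, 0], "gripper": 0},
    {"offset": [0, -2.5, 2.03], "rot": [-12, 0, 0], "gripper": 0},
    {"offset": [0, -3.05, 2.61], "rot": [-15, 0, 0], "gripper": 0},
    {"offset": [0, -3.58, 3.23], "rot": [-18, 0, 0], "gripper": 0},
    {"offset": [0, -4.07, 3.87], "rot": [-21, 0, 0], "gripper": 0},
    {"offset": [0, -4.52, 4.53], "rot": [-24, 0, 0], "gripper": 0},
    {"offset": [0, -4.94, 5.22], "rot": [-27, 0, 0], "gripper": 0},
    {"offset": [0, -5.32, 5.93], "rot": [-30, 0, 0], "gripper": 0},
  ],
)

```text
time_s: 7.25
eef_pos: [489.4, 128.6, 153.6]
ee_rot: [-0.188, 0.77, 0.593, -0.144]
force: [0.2, 2.3, 5.1]
grip_width: 0.038
grip_force: 41.1
```

step_arm(
  plan=[
    {"offset": [0, -0.66, 0.46], "rot": [-3, 0, 0], "gripper": 0},
    {"offset": [0, -1.3, 0.95], "rot": [-6, 0, 0], "gripper": 0},
    {"offset": [0, -1.91, 1.47], "rot": [-9, 0, 0], "gripper": 0},
    {"offset": [0, -2.5, 2.03], "rot": [-12, 0, 0], "gripper": 0},
    {"offset": [0, -3.05, 2.61], "rot": [-15, 0, 0], "gripper": 0},
    {"offset": [0, -3.58, 3.23], "rot": [-18, 0, 0], "gripper": 0},
    {"offset": [0, -4.07, 3.87], "rot": [-21, 0, 0], "gripper": 0},
    {"offset": [0, -4.45, 4.42], "rot": [-23.5, 0, 0], "gripper": 0},
    {"offset": [0, -4.74, 4.87], "rot": [-25.5, 0, 0], "gripper": 0},
    {"offset": [0, -4.91, 5.17], "rot": [-26.8, 0, 0], "gripper": 0},
    {"offset": [0, -5.01, 5.34], "rot": [-27.5, 0, 0], "gripper": 0},
    {"offset": [0, -5.01, 5.34], "rot": [-27.5, 0, 0], "gripper": 0},
  ],
)

```text
time_s: 8.45
eef_pos: [423.1, 146.1, 129.8]
ee_rot: [0.001, 0.792, 0.61, 0.001]
force: [-4.3, -0.7, 15.9]
grip_width: 0.04
grip_force: 43.0
```

```bash
python3 meas.py s4.png; python3 tilt.py -14.8 380 620 20 260 125
```

```text
[423.1 146.1 129.8] tooltilt 0.1 [ 0.07  0.38  1.93 -0.    0.83  0.33] 3.4 43.0 [-4.3 -0.7 15.9] 8.45
880 end face at 318.0350006465261 max 321.4441986614799 zmin 0.3
435 ((410.7215576171875, 49.46986389160156), (89.84451293945312, 81.66108703613281), 88.33860778808594) [371.04352    4.121627] [452.73944  94.6509 ]
```

step_arm(
  plan=[
    {"offset": [0, 0, 0], "rot": [0, 0, 0], "gripper": 2},
    {"offset": [0, 0, 0], "rot": [0, 0, 0], "gripper": 4.5},
    {"offset": [0, 0, 0], "rot": [0, 0, 0], "gripper": 4.5},
    {"offset": [0, 0, 0], "rot": [0, 0, 0], "gripper": 4.5},
    {"offset": [0, 0, -2], "rot": [0, 0, 0], "gripper": 4.5},
    {"offset": [0, 0, -5], "rot": [0, 0, 0], "gripper": 4.5},
    {"offset": [0, 0, -9], "rot": [0, 0, 0], "gripper": 4.5},
    {"offset": [0, 0, -10], "rot": [0, 0, 0], "gripper": 4.5},
  ],
)

```text
time_s: 9.3
eef_pos: [424.1, 146.1, 232.1]
ee_rot: [0.002, 0.792, 0.61, 0.002]
force: [0.8, -0.2, -0.7]
grip_width: 0.528
grip_force: 0.0
```

```bash
python3 -c "
from h import *
P,Q,s=cur(); print(P,s['grip_width']*85)
rel([499,-65.2,220],down(-94.2))"
```

```text
[424.13173584 146.12192148 232.12599934] 44.86054904640174
off cm [-18.52  12.63   1.25] rot [ 0.2 -0.3 79.4]
```

step_arm(
  plan=[
    {"offset": [-18.5, 12.6, 1.2], "rot": [0, 0, 79.4], "gripper": 4.5},
    {"offset": [-18.5, 12.6, 1.2], "rot": [0, 0, 79.4], "gripper": 4.5},
    {"offset": [-18.5, 12.6, 1.2], "rot": [0, 0, 79.4], "gripper": 4.5},
    {"offset": [-18.5, 12.6, 1.2], "rot": [0, 0, 79.4], "gripper": 4.5},
    {"offset": [-18.5, 12.6, 1.2], "rot": [0, 0, 79.4], "gripper": 4.5},
    {"offset": [-18.5, 12.6, 1.2], "rot": [0, 0, 79.4], "gripper": 4.5},
    {"offset": [-18.5, 12.6, 1.2], "rot": [0, 0, 79.4], "gripper": 4.5},
    {"offset": [-18.5, 12.6, 1.2], "rot": [0, 0, 79.4], "gripper": 4.5},
    {"offset": [-18.5, 12.6, 1.2], "rot": [0, 0, 79.4], "gripper": 4.5},
    {"offset": [-18.5, 12.6, 1.2], "rot": [0, 0, 79.4], "gripper": 4.5},
    {"offset": [-18.5, 12.6, 1.2], "rot": [0, 0, 79.4], "gripper": 4.5},
  ],
)

```text
time_s: 10.4
eef_pos: [497.4, -65.0, 216.1]
ee_rot: [-0.0, 0.999, -0.037, -0.001]
force: [-0.1, -1.3, 0.7]
grip_width: 0.525
grip_force: 0.0
```

```bash
python3 meas.py s5.png; python3 -c "
from h import *
rel([499,-65.2,128],down(-94.2))"
```

```text
[497.4 -65.  216.1] tooltilt 0.1 [-0.36  0.35  1.69 -0.    1.1   1.28] 44.6 0.0 [-0.1 -1.3  0.7] 10.4
off cm [0.16 0.   8.82] rot [-0.   0.1  0. ]
```

View pics/s5.png

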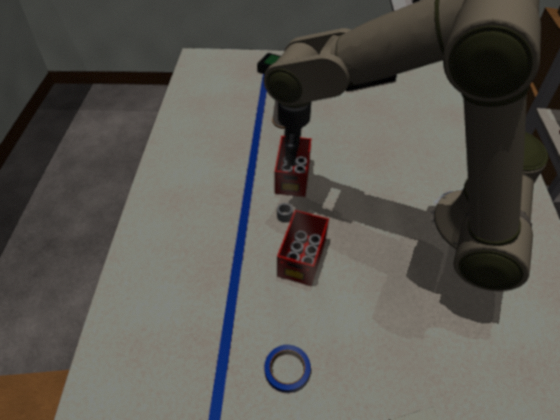

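The gripper is over the right crate's +y wall at (290,155), and the left crate is standing again at (303,247). I'll lower and grip.

step_arm(
  plan=[
    {"offset": [0.1, 0, 3], "rot": [0, 0, 0], "gripper": 4.5},
    {"offset": [0.1, 0, 6], "rot": [0, 0, 0], "gripper": 4.5},
    {"offset": [0.1, 0, 8], "rot": [0, 0, 0], "gripper": 4.5},
    {"offset": [0.1, 0, 8.8], "rot": [0, 0, 0], "gripper": 4.5},
    {"offset": [0.1, 0, 8.8], "rot": [0, 0, 0], "gripper": 3},
    {"offset": [0.1, 0, 8.8], "rot": [0, 0, 0], "gripper": 2},
    {"offset": [0.1, 0, 8.8], "rot": [0, 0, 0], "gripper": 1},
    {"offset": [0.1, 0, 8.8], "rot": [0, 0, 0], "gripper": 0.5},
    {"offset": [0.1, 0, 8.8], "rot": [0, 0, 0], "gripper": 0},
    {"offset": [0.1, 0, 8.8], "rot": [0, 0, 0], "gripper": 0},
    {"offset": [0.1, 0, 8.8], "rot": [0, 0, 0], "gripper": 0},
  ],
)

```text
time_s: 11.55
eef_pos: [499.1, -65.9, 129.8]
ee_rot: [0.001, 0.999, -0.037, 0.001]
force: [-1.3, -4.6, 3.2]
grip_width: 0.043
grip_force: 40.3
```

```bash
python3 -c "
from h import *
from arc import rows
P,Q,s=cur(); print(P,s['joints'].round(2),s['grip_width']*85,s['force'])
piv=[0,13.8,12.9]
for o in rows(piv,[1,0,0],[1,3,5.5,8,10.5,13,15.5,18,20.5,22.5,24,25]): print(o)
for o in rows(piv,[1,0,0],[1,3,5.5,8,10.5,13,15.5,18,20.5,22.5,24,25,27,28.5,30,31.5,32.5]): print(o)
for o in rows(piv,[1,0,0],[-1,-3,-5.5,-8,-10.5,-13,-15.5,-18,-20.5,-23,-25.5,-28]): print(o)
for o in rows(piv,[1,0,0],[-2.5,-5,-7.5,-10,-12.5,-15,-17.5,-20,-22.5,-25,-27,-28.3,-29,-29.5]): print(o)
"
```

```text
[499.11252147 -65.86780997 129.82799161] [-0.36  0.48  1.76 -0.    0.9   1.28] 3.6562687496514394 [-1.29217933 -4.60133181  3.15415409]
([0.0, 0.23, -0.24], [1.0, 0.0, 0.0])
([0.0, 0.69, -0.7], [3.0, 0.0, 0.0])
([0.0, 1.3, -1.26], [5.5, 0.0, 0.0])
([0.0, 1.93, -1.8], [8.0, 0.0, 0.0])
([0.0, 2.58, -2.3], [10.5, 0.0, 0.0])
([0.0, 3.26, -2.77], [13.0, 0.0, 0.0])
([0.0, 3.95, -3.22], [15.5, 0.0, 0.0])
([0.0, 4.66, -3.63], [18.0, 0.0, 0.0])
([0.0, 5.39, -4.02], [20.5, 0.0, 0.0])
([0.0, 5.99, -4.3], [22.5, 0.0, 0.0])
([0.0, 6.44, -4.5], [24.0, 0.0, 0.0])
([0.0, 6.74, -4.62], [25.0, 0.0, 0.0])
([0.0, 0.23, -0.24], [1.0, 0.0, 0.0])
([0.0, 0.69, -0.7], [3.0, 0.0, 0.0])
([0.0, 1.3, -1.26], [5.5, 0.0, 0.0])
([0.0, 1.93, -1.8], [8.0, 0.0, 0.0])
([0.0, 2.58, -2.3], [10.5, 0.0, 0.0])
([0.0, 3.26, -2.77], [13.0, 0.0, 0.0])
([0.0, 3.95, -3.22], [15.5, 0.0, 0.0])
([0.0, 4.66, -3.63], [18.0, 0.0, 0.0])
([0.0, 5.39, -4.02], [20.5, 0.0, 0.0])
([0.0, 5.99, -4.3], [22.5, 0.0, 0.0])
([0.0, 6.44, -4.5], [24.0, 0.0, 0.0])
([0.0, 6.74, -4.62], [25.0, 0.0, 0.0])
([0.0, 7.36, -4.86], [27.0, 0.0, 0.0])
([0.0, 7.
[... 527 characters left out ...]
3.94, 6.42], [-23.0, -0.0, -0.0])
([0.0, -4.21, 7.2], [-25.5, -0.0, -0.0])
([0.0, -4.44, 7.99], [-28.0, -0.0, -0.0])
([0.0, -0.55, 0.61], [-2.5, -0.0, -0.0])
([0.0, -1.07, 1.25], [-5.0, -0.0, -0.0])
([0.0, -1.57, 1.91], [-7.5, -0.0, -0.0])
([0.0, -2.03, 2.59], [-10.0, -0.0, -0.0])
([0.0, -2.46, 3.29], [-12.5, -0.0, -0.0])
([0.0, -2.87, 4.01], [-15.0, -0.0, -0.0])
([0.0, -3.24, 4.75], [-17.5, -0.0, -0.0])
([0.0, -3.58, 5.5], [-20.0, -0.0, -0.0])
([0.0, -3.89, 6.26], [-22.5, -0.0, -0.0])
([0.0, -4.16, 7.04], [-25.0, -0.0, -0.0])
([0.0, -4.35, 7.67], [-27.0, -0.0, -0.0])
([0.0, -4.47, 8.08], [-28.3, -0.0, -0.0])
([0.0, -4.52, 8.31], [-29.0, -0.0, -0.0])
([0.0, -4.56, 8.47], [-29.5, -0.0, -0.0])
```

step_arm(
  plan=[
    {"offset": [0, 0.23, -0.24], "rot": [1, 0, 0], "gripper": 0},
    {"offset": [0, 0.69, -0.7], "rot": [3, 0, 0], "gripper": 0},
    {"offset": [0, 1.3, -1.26], "rot": [5.5, 0, 0], "gripper": 0},
    {"offset": [0, 1.93, -1.8], "rot": [8, 0, 0], "gripper": 0},
    {"offset": [0, 2.58, -2.3], "rot": [10.5, 0, 0], "gripper": 0},
    {"offset": [0, 3.26, -2.77], "rot": [13, 0, 0], "gripper": 0},
    {"offset": [0, 3.95, -3.22], "rot": [15.5, 0, 0], "gripper": 0},
    {"offset": [0, 4.66, -3.63], "rot": [18, 0, 0], "gripper": 0},
    {"offset": [0, 5.39, -4.02], "rot": [20.5, 0, 0], "gripper": 0},
    {"offset": [0, 5.99, -4.3], "rot": [22.5, 0, 0], "gripper": 0},
    {"offset": [0, 6.44, -4.5], "rot": [24, 0, 0], "gripper": 0},
    {"offset": [0, 6.74, -4.62], "rot": [25, 0, 0], "gripper": 0},
  ],
)

```text
time_s: 12.75
eef_pos: [493.8, -132.6, 175.4]
ee_rot: [-0.217, 0.975, -0.036, 0.008]
force: [1.5, 2.1, 0.8]
grip_width: 0.045
grip_force: 40.1
```

```bash
python3 meas.py s6.png
```

```text
[ 493.8 -132.6  175.4] tooltilt 25.1 [-0.63  0.49  1.66  0.39  1.26  0.85] 3.8 40.1 [1.5 2.1 0.8] 12.75
```

View pics/s6.png

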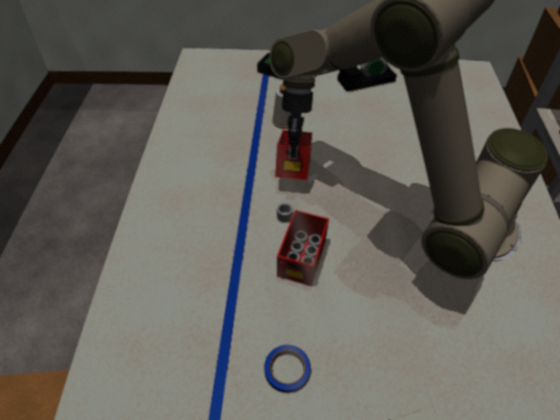

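The right crate at (295,155) is tipped 25° on its -y short edge, and the arm still has joint range to spare. Continuing to 57.5°.

step_arm(
  plan=[
    {"offset": [0, 0.23, -0.24], "rot": [1, 0, 0], "gripper": 0},
    {"offset": [0, 0.69, -0.7], "rot": [3, 0, 0], "gripper": 0},
    {"offset": [0, 1.3, -1.26], "rot": [5.5, 0, 0], "gripper": 0},
    {"offset": [0, 1.93, -1.8], "rot": [8, 0, 0], "gripper": 0},
    {"offset": [0, 2.58, -2.3], "rot": [10.5, 0, 0], "gripper": 0},
    {"offset": [0, 3.26, -2.77], "rot": [13, 0, 0], "gripper": 0},
    {"offset": [0, 3.95, -3.22], "rot": [15.5, 0, 0], "gripper": 0},
    {"offset": [0, 4.66, -3.63], "rot": [18, 0, 0], "gripper": 0},
    {"offset": [0, 5.39, -4.02], "rot": [20.5, 0, 0], "gripper": 0},
    {"offset": [0, 5.99, -4.3], "rot": [22.5, 0, 0], "gripper": 0},
    {"offset": [0, 6.44, -4.5], "rot": [24, 0, 0], "gripper": 0},
    {"offset": [0, 6.74, -4.62], "rot": [25, 0, 0], "gripper": 0},
  ],
)

```text
time_s: 14.0
eef_pos: [487.9, -213.1, 188.6]
ee_rot: [-0.423, 0.905, -0.033, 0.016]
force: [0.8, 1.6, 3.9]
grip_width: 0.041
grip_force: 40.5
```

step_arm(
  plan=[
    {"offset": [0, 0.23, -0.24], "rot": [1, 0, 0], "gripper": 0},
    {"offset": [0, 0.69, -0.7], "rot": [3, 0, 0], "gripper": 0},
    {"offset": [0, 1.3, -1.26], "rot": [5.5, 0, 0], "gripper": 0},
    {"offset": [0, 1.8, -1.69], "rot": [7.5, 0, 0], "gripper": 0},
    {"offset": [0, 1.8, -1.69], "rot": [7.5, 0, 0], "gripper": 0},
    {"offset": [0, 1.8, -1.69], "rot": [7.5, 0, 0], "gripper": 0},
    {"offset": [0, 1.8, -1.69], "rot": [7.5, 0, 0], "gripper": 0},
  ],
)

```text
time_s: 14.7
eef_pos: [486.1, -237.2, 185.8]
ee_rot: [-0.481, 0.876, -0.032, 0.018]
force: [1.1, -1.4, 3.6]
grip_width: 0.041
grip_force: 40.7
```

```bash
python3 meas.py s7.png; python3 -c "
import cv2
a=cv2.imread('pics/s7.png')[90:250,190:400]
cv2.imwrite('pics/s7c.png',cv2.resize(a,None,fx=3.6,fy=3.6,interpolation=cv2.INTER_CUBIC))"
```

```text
[ 486.1 -237.2  185.8] tooltilt 57.5 [-0.88  0.72  1.42  0.64  1.8   0.64] 3.5 40.7 [ 1.1 -1.4  3.6] 14.7
```

View pics/s7c.png

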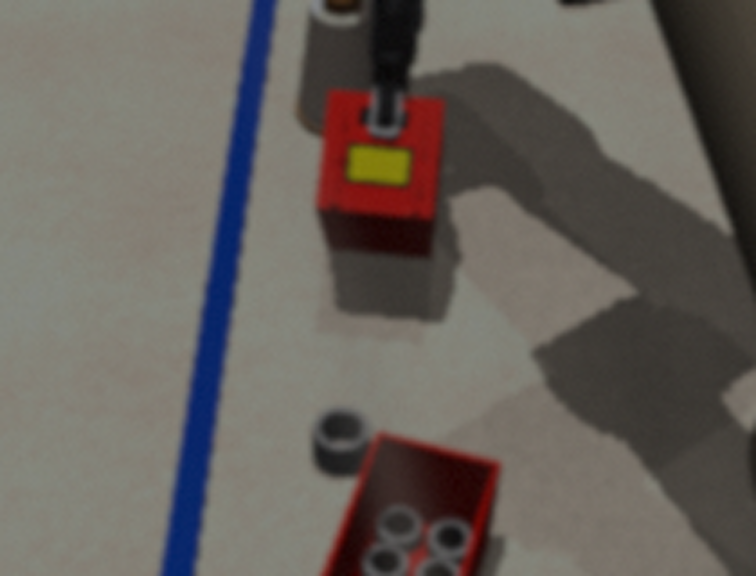

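The crop shows the tipped crate's end face (yellow label). Below it, at about (325–435, 215–255), is the dark red strip of the underside, with no white or green disc visible. I'll check this on the raw pixels.

```bash
python3 -c "
from h import *
c=cap('side')
R=Ro.from_rotvec(np.radians(-4.2)*np.array([0,0,1]))
# predicted stamp: pivot line centre at R-70v
v=R.apply([0,1,0]);u=R.apply([1,0,0]);p0=np.array([494,-133,0])-70*v
t=np.radians(57.5); w=np.cos(t)*v+np.sin(t)*np.array([0,0,1])
pts=np.array([p0+s*w+x*u for s in (10,36,53,70,87,104,130) for x in (-30,-15,0,15,30)])
q,_=cv2.projectPoints(pts,np.array(c['rvec'],float),c['t'],c['K'],np.array([c['k1'],0,0,0,0.]))
q=q.reshape(-1,2)
for i,a in enumerate(q): 
  if i%5==0: print()
  print(a.round(0).astype(int),c['color'][int(round(a[1])),int(round(a[0]))],end=' ')
"
```

```text
[306 160] [36 17 15] [300 159] [31 10  9] [295 159] [34 15 13] [290 158] [36 17 18] [285 158] [46 30 28] 
[306 158] [31 10  8] [300 157] [31  6  5] [295 157] [30  4  3] [290 156] [36 15 14] [285 156] [42 24 22] 
[306 156] [31  8  7] [300 156] [30  5  4] [295 155] [31  7  5] [290 155] [33 11 11] [284 154] [41 23 21] 
[305 155] [30  7  5] [300 154] [29  5  3] [295 154] [30  5  4] [289 153] [34 13 12] [284 153] [40 24 23] 
[305 154] [32  8  8] [300 153] [32  8  7] [295 153] [29  6  3] [289 152] [33 11  8] [284 151] [39 22 20] 
[305 152] [33  9 10] [300 152] [31  8  7] [294 151] [30  7  5] [289 151] [33 12 11] [283 150] [41 23 21] 
[305 150] [62 10  9] [300 149] [108  17  15] [294 149] [77 13 11] [288 148] [98 22 18] [283 148] [63 22 20]
```

The underside is uniformly dark red, so the right crate is plain and the left one is stamped. I'll hold briefly, then lower.

step_arm(
  plan=[
    {"offset": [0, 0, 0], "rot": [0, 0, 0], "gripper": 0},
    {"offset": [0, 0, 0], "rot": [0, 0, 0], "gripper": 0},
    {"offset": [0, 0, 0], "rot": [0, 0, 0], "gripper": 0},
    {"offset": [0, 0, 0], "rot": [0, 0, 0], "gripper": 0},
    {"offset": [0, 0, 0], "rot": [0, 0, 0], "gripper": 0},
    {"offset": [0, 0, 0], "rot": [0, 0, 0], "gripper": 0},
    {"offset": [0, 0, 0], "rot": [0, 0, 0], "gripper": 0},
    {"offset": [0, 0, 0], "rot": [0, 0, 0], "gripper": 0},
  ],
)

```text
time_s: 15.6
eef_pos: [486.1, -237.2, 185.8]
ee_rot: [-0.481, 0.876, -0.032, 0.018]
force: [1.3, -1.2, 4.4]
grip_width: 0.04
grip_force: 40.7
```

step_arm(
  plan=[
    {"offset": [0, -0.22, 0.24], "rot": [-1, 0, 0], "gripper": 0},
    {"offset": [0, -0.66, 0.74], "rot": [-3, 0, 0], "gripper": 0},
    {"offset": [0, -1.17, 1.38], "rot": [-5.5, 0, 0], "gripper": 0},
    {"offset": [0, -1.66, 2.05], "rot": [-8, 0, 0], "gripper": 0},
    {"offset": [0, -2.12, 2.73], "rot": [-10.5, 0, 0], "gripper": 0},
    {"offset": [0, -2.55, 3.43], "rot": [-13, 0, 0], "gripper": 0},
    {"offset": [0, -2.95, 4.16], "rot": [-15.5, 0, 0], "gripper": 0},
    {"offset": [0, -3.31, 4.9], "rot": [-18, 0, 0], "gripper": 0},
    {"offset": [0, -3.64, 5.65], "rot": [-20.5, 0, 0], "gripper": 0},
    {"offset": [0, -3.94, 6.42], "rot": [-23, 0, 0], "gripper": 0},
    {"offset": [0, -4.21, 7.2], "rot": [-25.5, 0, 0], "gripper": 0},
    {"offset": [0, -4.44, 7.99], "rot": [-28, 0, 0], "gripper": 0},
  ],
)

```text
time_s: 16.8
eef_pos: [492.7, -145.7, 180.0]
ee_rot: [-0.253, 0.967, -0.035, 0.009]
force: [1.4, 1.5, 1.4]
grip_width: 0.044
grip_force: 40.4
```

step_arm(
  plan=[
    {"offset": [0, -0.55, 0.61], "rot": [-2.5, 0, 0], "gripper": 0},
    {"offset": [0, -1.07, 1.25], "rot": [-5, 0, 0], "gripper": 0},
    {"offset": [0, -1.57, 1.91], "rot": [-7.5, 0, 0], "gripper": 0},
    {"offset": [0, -2.03, 2.59], "rot": [-10, 0, 0], "gripper": 0},
    {"offset": [0, -2.46, 3.29], "rot": [-12.5, 0, 0], "gripper": 0},
    {"offset": [0, -2.87, 4.01], "rot": [-15, 0, 0], "gripper": 0},
    {"offset": [0, -3.24, 4.75], "rot": [-17.5, 0, 0], "gripper": 0},
    {"offset": [0, -3.58, 5.5], "rot": [-20, 0, 0], "gripper": 0},
    {"offset": [0, -3.89, 6.26], "rot": [-22.5, 0, 0], "gripper": 0},
    {"offset": [0, -4.16, 7.04], "rot": [-25, 0, 0], "gripper": 0},
    {"offset": [0, -4.35, 7.67], "rot": [-27, 0, 0], "gripper": 0},
    {"offset": [0, -4.47, 8.08], "rot": [-28.3, 0, 0], "gripper": 0},
  ],
)

```text
time_s: 18.0
eef_pos: [498.4, -67.3, 131.3]
ee_rot: [-0.009, 0.999, -0.036, 0.0]
force: [1.0, 1.0, -0.0]
grip_width: 0.037
grip_force: 40.2
```

step_arm(
  plan=[
    {"offset": [0, -0.16, 0.17], "rot": [-0.7, 0, 0], "gripper": 0},
    {"offset": [0, -0.27, 0.29], "rot": [-1.2, 0, 0], "gripper": 0},
    {"offset": [0, -0.27, 0.29], "rot": [-1.2, 0, 0], "gripper": 0},
    {"offset": [0, -0.27, 0.29], "rot": [-1.2, 0, 0], "gripper": 0},
  ],
)

```text
time_s: 18.4
eef_pos: [498.7, -65.4, 129.8]
ee_rot: [0.0, 0.999, -0.037, 0.0]
force: [-4.0, -0.5, 11.9]
grip_width: 0.033
grip_force: 42.2
```

```bash
python3 meas.py s8.png
```

```text
[498.7 -65.4 129.8] tooltilt 0.0 [-0.36  0.48  1.76 -0.    0.9   1.28] 2.8 42.2 [-4.  -0.5 11.9] 18.4
```

step_arm(
  plan=[
    {"offset": [0, 0, 0], "rot": [0, 0, 0], "gripper": 2},
    {"offset": [0, 0, 0], "rot": [0, 0, 0], "gripper": 4.5},
    {"offset": [0, 0, 0], "rot": [0, 0, 0], "gripper": 4.5},
    {"offset": [0, 0, 0], "rot": [0, 0, 0], "gripper": 4.5},
    {"offset": [0, 0, -2], "rot": [0, 0, 0], "gripper": 4.5},
    {"offset": [0, 0, -5], "rot": [0, 0, 0], "gripper": 4.5},
    {"offset": [0, 0, -9], "rot": [0, 0, 0], "gripper": 4.5},
    {"offset": [0, 0, -10], "rot": [0, 0, 0], "gripper": 4.5},
    {"offset": [0, 0, -10], "rot": [0, 0, 0], "gripper": 5},
  ],
)

```text
time_s: 19.35
eef_pos: [499.0, -65.1, 229.9]
ee_rot: [0.0, 0.999, -0.037, 0.001]
force: [-0.3, 0.2, -0.8]
grip_width: 0.583
grip_force: 0.0
```

```bash
python3 meas.py s9.png; cat > crates.py <<'E'
from h import *
for n in ("side","top"):
    c=cap(n); P=cloud(c); hsv=cv2.cvtColor(c["color"],cv2.COLOR_RGB2HSV); save(c,"z_%s_%.0f.png"%(n,sense()['time_s']*10))
    z=P[...,2]; rim=((hsv[...,0]<8)|(hsv[...,0]>172))&(hsv[...,1]>130)&(hsv[...,2]>50)&(z>75)&(z<105)&(P[...,0]>250)
    k,l=cv2.connectedComponents(cv2.dilate(rim.astype(np.uint8),np.ones((5,5))))
    for i in range(1,k):
        q=P[(l==i)&rim]
        if len(q)>60:
            (x,y),wh,a=cv2.minAreaRect(q[:,:2].astype(np.float32)); print(n,len(q),round(x,1),round(y,1),np.round(wh,1),round(a,1),np.median(q[:,2]).round(1))
E
python3 crates.py; python3 -c "
from h import *
rel([386,155,210],down(-104.8))"
```

```text
[499.  -65.1 229.9] tooltilt 0.2 [-0.36  0.34  1.67  0.    1.13  1.28] 49.5 0.0 [-0.3  0.2 -0.8] 19.35
side 94 532.0 -130.5 [ 28.4 141.2] 5.0 88.7
side 70 455.4 -132.9 [ 29.1 140.4] 9.9 89.0
side 377 462.6 136.1 [144.2  85. ] 75.3 89.0
top 88 483.9 -198.3 [24.4 89.6] 67.7 89.5
top 320 459.4 133.7 [140.1  86.5] 75.1 90.0
off cm [-12.8  -21.1    1.78] rot [-0.   0.2 10.6]
```

step_arm(
  plan=[
    {"offset": [-12.8, -21.1, 0], "rot": [0, 0, 10.6], "gripper": 5},
    {"offset": [-12.8, -21.1, 0], "rot": [0, 0, 10.6], "gripper": 5},
    {"offset": [-12.8, -21.1, 0], "rot": [0, 0, 10.6], "gripper": 5},
    {"offset": [-12.8, -21.1, 0], "rot": [0, 0, 10.6], "gripper": 5},
    {"offset": [-12.8, -21.1, 0], "rot": [0, 0, 10.6], "gripper": 5},
    {"offset": [-12.8, -21.1, 0], "rot": [0, 0, 10.6], "gripper": 5},
    {"offset": [-12.8, -21.1, 0], "rot": [0, 0, 10.6], "gripper": 5},
    {"offset": [-12.8, -21.1, 3], "rot": [0, 0, 10.6], "gripper": 5},
  ],
)

```text
time_s: 20.3
eef_pos: [388.3, 154.4, 200.1]
ee_rot: [-0.001, 0.992, -0.129, 0.003]
force: [-0.2, -1.4, 0.3]
grip_width: 0.584
grip_force: 0.0
```

```bash
python3 -c "
from h import *
P,Q,s=cur(); print(P)
rel([384,155,100],down(-104.8))"
```

```text
[388.31285912 154.39321639 200.11172324]
off cm [-0.49  0.07 10.01] rot [-0.1 -0.3 -0. ]
```

step_arm(
  plan=[
    {"offset": [-0.5, 0, 3], "rot": [0, 0, 0], "gripper": 5},
    {"offset": [-0.5, 0, 6], "rot": [0, 0, 0], "gripper": 5},
    {"offset": [-0.5, 0, 8.5], "rot": [0, 0, 0], "gripper": 5},
    {"offset": [-0.5, 0, 9.9], "rot": [0, 0, 0], "gripper": 5},
    {"offset": [-0.5, 0, 9.9], "rot": [0, 0, 0], "gripper": 5},
  ],
)

```text
time_s: 20.8
eef_pos: [381.3, 154.9, 97.9]
ee_rot: [0.001, 0.992, -0.13, -0.002]
force: [-0.5, -0.6, -0.0]
grip_width: 0.588
grip_force: 0.0
```

```bash
python3 -c "
from h import *
P,Q,s=cur(); print(P,s['force'],Q.as_matrix().round(3))
a=np.radians(-8); d=np.array([np.cos(a),np.sin(a),0]); print((Q.inv().apply(d)).round(3))"
```

```text
[381.2867021  154.89696304  97.85002126] [-0.46471458 -0.5588829  -0.04997127] [[ 0.966 -0.258 -0.005]
 [-0.258 -0.966 -0.001]
 [-0.004  0.002 -1.   ]]
[ 0.993 -0.121 -0.004]
```

step_arm(
  plan=[
    {"offset": [1, -0.12, -0.2], "rot": [0, 0, 0], "gripper": 5},
    {"offset": [2, -0.24, -0.2], "rot": [0, 0, 0], "gripper": 5},
    {"offset": [2.7, -0.33, -0.2], "rot": [0, 0, 0], "gripper": 5},
    {"offset": [3.5, -0.42, -0.2], "rot": [0, 0, 0], "gripper": 5},
    {"offset": [4.5, -0.54, -0.2], "rot": [0, 0, 0], "gripper": 5},
    {"offset": [6, -0.73, -0.2], "rot": [0, 0, 0], "gripper": 5},
    {"offset": [7.5, -0.9, -0.2], "rot": [0, 0, 0], "gripper": 5},
    {"offset": [9, -1.1, -0.2], "rot": [0, 0, 0], "gripper": 5},
    {"offset": [10.5, -1.27, -0.2], "rot": [0, 0, 0], "gripper": 5},
    {"offset": [12, -1.45, -0.2], "rot": [0, 0, 0], "gripper": 5},
    {"offset": [13, -1.57, -0.2], "rot": [0, 0, 0], "gripper": 5},
    {"offset": [13, -1.57, -0.2], "rot": [0, 0, 0], "gripper": 5},
  ],
)

```text
time_s: 22.0
eef_pos: [512.5, 137.8, 102.0]
ee_rot: [-0.0, 0.992, -0.129, 0.001]
force: [0.0, -0.4, 0.4]
grip_width: 0.587
grip_force: 0.0
```

```bash
python3 crates.py; python3 -c "
from h import *
P,Q,s=cur(); print(P,s['force'],s['joints'].round(2))"
```

```text
side 222 566.4 122.0 [139.8  86.8] 74.9 88.9
top 203 564.3 118.6 [139.2  85.7] 74.7 90.1
top 349 492.4 -131.7 [141.7  87.3] 86.1 89.9
[511.47225832 138.02988813 101.91583537] [ 0.30573088  0.36653416 -0.22692792] [ 0.04  0.57  1.7  -0.    0.87  1.87]
```

The stamped crate slides cleanly (now about (565,120), yaw -15°), and the plain crate is where it was. I'll push another 15 cm.

step_arm(
  plan=[
    {"offset": [0.8, -0.1, 0], "rot": [0, 0, 0], "gripper": 5},
    {"offset": [2, -0.24, 0.1], "rot": [0, 0, 0], "gripper": 5},
    {"offset": [3.5, -0.42, 0.1], "rot": [0, 0, 0], "gripper": 5},
    {"offset": [5, -0.6, 0.1], "rot": [0, 0, 0], "gripper": 5},
    {"offset": [6.5, -0.8, 0.1], "rot": [0, 0, 0], "gripper": 5},
    {"offset": [8, -0.97, 0.1], "rot": [0, 0, 0], "gripper": 5},
    {"offset": [9.5, -1.15, 0.1], "rot": [0, 0, 0], "gripper": 5},
    {"offset": [11, -1.33, 0.1], "rot": [0, 0, 0], "gripper": 5},
    {"offset": [12.5, -1.5, 0.1], "rot": [0, 0, 0], "gripper": 5},
    {"offset": [14, -1.7, 0.1], "rot": [0, 0, 0], "gripper": 5},
    {"offset": [15, -1.8, 0.1], "rot": [0, 0, 0], "gripper": 5},
    {"offset": [15, -1.8, 0.1], "rot": [0, 0, 0], "gripper": 5},
  ],
)

```text
time_s: 23.3
eef_pos: [661.7, 116.9, 100.8]
ee_rot: [-0.0, 0.992, -0.129, 0.0]
force: [-0.2, 1.0, -0.4]
grip_width: 0.583
grip_force: 0.0
```

step_arm(
  plan=[
    {"offset": [-2, 0.2, 0], "rot": [0, 0, 0], "gripper": 5},
    {"offset": [-5, 0.5, 0], "rot": [0, 0, 0], "gripper": 5},
    {"offset": [-8, 0.5, -2], "rot": [0, 0, 0], "gripper": 5},
    {"offset": [-12, 0.5, -6], "rot": [0, 0, 0], "gripper": 5},
    {"offset": [-16, 0.5, -10], "rot": [0, 0, 0], "gripper": 5},
    {"offset": [-20, 0.5, -14], "rot": [0, 0, 0], "gripper": 5},
    {"offset": [-24, 0.5, -18], "rot": [0, 0, 0], "gripper": 5},
    {"offset": [-26, 0.5, -18], "rot": [0, 0, 0], "gripper": 5},
    {"offset": [-26, 0.5, -18], "rot": [0, 0, 0], "gripper": 5},
    {"offset": [-26, 0.5, -18], "rot": [0, 0, 0], "gripper": 5},
  ],
)

```text
time_s: 24.3
eef_pos: [408.0, 178.9, 281.3]
ee_rot: [-0.0, 0.992, -0.129, 0.001]
force: [0.6, 0.2, -0.1]
grip_width: 0.586
grip_force: 0.0
```

```bash
python3 crates.py; ls pics; python3 -c "
from h import *
P,Q,s=cur(); print(P,s['time_s'])"
```

```text
side 252 494.2 -128.6 [145.3  86. ] 86.1 88.7
side 389 715.1 99.6 [143.9  89.2] 75.7 88.8
top 355 713.8 97.3 [139.7  88. ] 75.1 89.5
top 346 492.5 -131.6 [141.2  86.9] 85.7 90.0
both0.png
s1.png
s2.png
s3.png
s4.png
s5.png
s6.png
s7.png
s7c.png
s8.png
s9.png
side0.png
top0.png
z_side_194.png
z_side_220.png
z_side_244.png
z_top_195.png
z_top_221.png
z_top_244.png
[408.69029393 178.53963793 280.19911213] 24.4
```

```bash
python3 -c "
from rig import *
print(finish_job())"
```

```text
the job is handed in; nothing more can be done
None
```

Both crates were tipped to about 57.5° and lowered, left then right; the camera showed only the right one's underside (bare), so by elimination I pushed the left one, which now stands about 24 mm past the blue line, and handed the job in at about 24 s.

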